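Seat the gearbox cover on its build jig and hold it down

ROBOT

A 7-joint arm with a two-finger parallel gripper is mounted at the origin on the work surface. World frame = base frame: x ahead of the robot, y to its left, z up, the work surface at z = 0. Lengths are in m, angles in rad, forces in N, time in s.
With the tool pointing down it reaches from about 0.4 to 0.85 m from the base axis. Payload 4.5 kg.
Tool frame: the origin (TCP) lies on the centre line of the jaws, within the pads' length; the fingertips stand 14 mm ahead of it and the grasp point (between the pads) lies 5 mm behind it (r.tcp_to_tips is the z of the fingertips in the tool frame, in m); z points along the fingers, y is the direction in which the jaws open and shut (so a half turn about z gives the same grasp; the last joint's range is limited). The gripper opens to 88 mm and grips with 3 to 60 N. Pads are 18 mm wide; open, the fingers measure 123 mm over their backs; the gripper's body (75 mm by 187 mm) begins 45 mm behind the grasp point.
Start: joints at [1.165, 0.689, -0.195, 1.565, 0.157, 0.902, -0.215], TCP at [0.266, -0.566, 0.253] pointing down, gripper open.
Joint ranges: [-3.01, 3.01], [-0.46, 2.08], [-1.47, 1.51], [0.13, 2.56], [-1, 4.14], [0.04, 2.09], [-2.66, 2.66]. Speed limits (rad/s): [2.57, 2.57, 3.14, 3.14, 3.14, 3.14, 3.14].

INTERFACE

Orientations are given as a unit quaternion [x, y, z, w].
In Python, from plant import r, viewer gives the robot as it stands.
- The arm moves only by the shell command python3 -m inch 'ROWS' [FORCE]. ROWS is JSON, a list of rows, each a list of 3 entries, a list of its own where there are three numbers: the closure, from 0 (fully open) to 1 (shut), then the shift along the tool's x, y, z in cm, then the turn about the tool's z in degrees. In form: [[fingers, [x, y, z], yaw], ...]. A call has 1 to 20 rows; each row is the pose to reach, as a shift and turn from the pose commanded when the call began, along the tool's axes at that moment; what a row does not reach only later rows make up. A row lasts 1/10 s, in which the tool goes at most 50 mm and 8.59 degrees, less where a joint would pass 70% of its speed; a pose out of reach is approached as far as the arm can. A call with a gripper value outside its range is refused whole. The fingers move at their own pace and stop on an object; FORCE is the grip in N (left out, the last holds). Time passes only in rows, so rows that repeat a pose let the fingers close. It gives the time, the measured TCP pose, the force and the opening at its end, in the units of the state.
- r.get_state(): the state, without advancing time (a new reading comes with each control period).
- viewer.snapshot(name): name is "side" or "top" or "wrist"; returns the picture (480x640x3 uint8, red, green, blue); there is no depth.
- viewer.camera_params(name): a dict with "intrinsics" (3x3 intrinsics, pixels), "k1" (the pictures are not rectified: a ray, as slopes to the right and down, at radius r is drawn at 1 + k1 r^2 times it, then the intrinsics apply), "world_to_cam" (4x4, takes a point from world to camera coordinates). Camera axes: x right, y up, looking along -z (the intrinsics and any distortion apply to the point x, -y, -z); pixel columns grow to the right and rows downward; lengths in m; the calibration is good to about 2 mm. A picture is of the moment at which its call begins: read the wrist's pose just before it. camera_params takes no time and is no camera call; for the wrist camera it gives the pose at the moment of the call.
- r.finish_job(): hands the job in, once; it reports no verdict.
Trained networks look in the newest picture that a camera, given by its name, has taken for a name from the list of things; names that differ only in an ending like _2 or _b are one class to them, and where a whole thing is asked for, a point or a joint stands for the part that bears it (a point fixed in the world has none). Each returns a list of dicts, best first, with "p" (0 to 1); they miss things now and then, are a little off and sometimes report something else, mostly with a low value. They report only what shows in the picture. A call takes as long as a camera call.
- viewer.outline_of(camera, name): "pixels" (480x640 bool, what is visible of it) and "bbox" ([left, top, width, height] in pixels, round what is visible of it).
The state is a dict: "clock": time; "q": joint angles; "qd": joint speeds; "joint_torque": joint torques, N m; "tool_pos": TCP position; "eef_rot": TCP orientation; "contact_force": force on the tool from outside, world axes, zero at the start; "moment": the same for the moment, N m; "opening": opening from 0.0 (shut) to 1.0 (fully open).
Only numpy, scipy, OpenCV 4.12 (cv2) and the standard library are available. Lean on these libraries where they do the work, as an engineer would, in place of code of your own. Each camera call takes 0.05 s, during which the arm holds its last target.

TASK

Slide the bearing sleeve over the jig's upright shaft so that it stands fully down on the jig and let go of it; then pick up the gearbox cover, lower it with its round window over the shaft and sleeve, slide it until its hidden socket drops over the short locating pin, and press it down against the sprung lifters until it lies flush on the jig. Finish while still holding the cover pressed down flush: do not let go of it. Leave the other things on the bench alone.

Things in the scene. Friction and masses are not known exactly. Their poses are not given: they have to be found in the camera images.
- jig: Build jig fixed to the bench: dark steel block 144 x 72 x 20 mm (x, y, z), origin at the centre of its underside, z up. On its top: the tall shaft at x -38 mm, the short locating pin at x +38 mm (both y 0), and four brass sprung lifters of 8 mm diameter at x +-14, y +-23 mm, 6 mm proud. The seated cover lies centred on it, x axes of both pointing the same way.
- shaft_foot (a point): Foot of the upright steel shaft (10 mm diameter, 44 mm tall, tapered over its top 4 mm): on its axis, at the level of the jig's top face; axes as the jig's.
- pin_foot (a point): Foot of the steel locating pin (10 mm diameter, 17 mm tall, tapered to 5.6 mm over its top 2.5 mm): on its axis, at the level of the jig's top face; axes as the jig's.
- lifters (a joint): How far the four lifters (they move as one) are pressed into the jig, in m: 0 fully up (6 mm proud), 0.006 flush with its top face. They bear the cover's own weight (about 3 N) without moving; 5 N in all starts them, 9 N in all presses them flush.
- cover: Loose gearbox cover, bare aluminium, about 0.3 kg: plate 132 x 60 x 22 mm (x, y, z), origin at the centre of its underside, which lies on the bench at the start. In the middle of its top stands a grip rib 30 mm long (x), 12 mm thick (y), its top 53 mm above the underside. A round through window, 40 mm diameter, at x -38 mm; a hidden socket in the underside at x +38 mm.
- socket (a point): Centre of the mouth of the cover's socket, a blind hole of 13 mm diameter, 18 mm deep, in the underside, not visible from above; axes as the cover's.
- sleeve: The bearing sleeve: a loose steel tube, outer diameter 26 mm, bore 13 mm, 28 mm tall, about 60 g, standing upright on the bench; origin at the centre of its underside, z along its axis.
- washer: Bystander: a flat steel ring, outer diameter 44 mm, bore 24 mm, 8 mm tall; origin at the centre of its underside.
- roller: Bystander: a solid steel roller standing upright, 20 mm diameter, 40 mm tall, no bore; origin at the centre of its underside.
- wheel: Bystander: a buggy wheel lying flat, black tyre of 116 mm diameter on a plain rim, 42 mm tall; origin at the centre of its underside.
- screwdriver: Bystander: a screwdriver lying on the bench beyond the jig.
- oil_bottle: Bystander: a small white bottle, 40 mm diameter, 100 mm tall; origin at the centre of its underside.
- battery: Bystander: a battery pack lying flat, 138 x 47 x 26 mm; origin at the centre of its underside.

How it is judged:
On the way, in this order (a step that is already met when the one before it is completed fails the run):
1. the sleeve stands fully down on the jig around the shaft, let go, before the cover comes on (horizontal distance between sleeve and shaft_foot below 0.004 m and z of sleeve in the frame of shaft_foot between -0.003 and 0.003 m and angle between sleeve's own z axis and vertical below 0.15 rad and contact force between the fingers and sleeve below 0.1 N and horizontal distance between socket and pin_foot above 0.03 m), for 0.2 s.
2. the cover has dropped over the locating pin (horizontal distance between socket and pin_foot below 0.004 m and z of socket in the frame of pin_foot below 0.012 m and angle between the x axis of cover and the x axis of jig, either way round below 0.15 rad and horizontal distance between cover and jig below 0.015 m), for 0.05 s.
At the end, for the whole second after the job is handed in: Sleeve down on the jig around the shaft (4 mm sideways, 3 mm up). Cover socket over the pin (4 mm), underside within 2 mm of the jig top, level (0.06 rad), in line (0.15 rad), lifters in by over 4.2 mm, and the robot still holding the cover (over 2 N), at rest, through the last second (horizontal distance between socket and pin_foot below 0.004 m and z of socket in the frame of pin_foot below 0.002 m and z of cover in the frame of jig between 0.017 and 0.022 m and angle between cover's own z axis and vertical below 0.06 rad and angle between the x axis of cover and the x axis of jig, either way round below 0.15 rad and horizontal distance between cover and jig below 0.015 m and value of joint lifters above 0.0042 m and contact force between any of the fingers, the arm and cover above 2 N and horizontal distance between sleeve and shaft_foot below 0.004 m and z of sleeve in the frame of shaft_foot below 0.003 m and angle between sleeve's own z axis and vertical below 0.15 rad and linear speed of cover below 0.02 m/s); the arm keeps its last pose, push and grip.
It fails at once if another thing on the bench is shifted by more than 30 mm (distance of any of washer, roller, wheel, screwdriver, oil_bottle, battery from where it was at the start of the episode above 0.03 m).
It also fails if it takes over 54 s, if anything falls off the work surface, if the arm or the gripper's body presses on something with over 40 N, if the wrist force passes 120 N, or if a joint passes its speed limit or range.

## Working session

There is one attempt and no reset: what is moved stays moved. The work goes in short steps, Python scripts to look and compute and a shell command to move; the robot and the scene stay as the last step left them, time stands still between calls to the robot, and variables do not carry over. Pictures are saved under pics/ and viewed, and the job is handed in when it is done.

```bash
ls; mkdir -p pics; python3 - <<'E'
from plant import r, viewer
import cv2
s=r.get_state(); print({k:(s[k]) for k in ['clock','tool_pos','eef_rot','contact_force','opening']}, r.tcp_to_tips)
for c in ['side','top','wrist']:
    p=viewer.camera_params(c); print(c,p)
    im=viewer.snapshot(c); cv2.imwrite(f'pics/{c}0.png',im[:,:,::-1])
E
```

```text
pics
{'clock': 0.0, 'tool_pos': array([ 0.26579439, -0.56497655,  0.25191217]), 'eef_rot': array([ 9.75912747e-01,  2.18159242e-01, -2.52522098e-04, -8.89501033e-04]), 'contact_force': array([-0.33258339,  0.14762235,  1.19912791]), 'opening': 1.00217926878429} 0.014
side {'intrinsics': array([[618.68340966,   0.        , 325.0370148 ],
       [  0.        , 618.68340966, 244.91033107],
       [  0.        ,   0.        ,   1.        ]]), 'k1': -0.052335117990165846, 'world_to_cam': array([[ 0.9963253 , -0.08285865,  0.02168736, -0.56505686],
       [ 0.02547361,  0.52841742,  0.84860245, -0.07330648],
       [-0.08177404, -0.84493164,  0.52858635, -1.2700267 ],
       [ 0.        ,  0.        ,  0.        ,  1.        ]])}
top {'intrinsics': array([[449.21956543,   0.        , 316.62884273],
       [  0.        , 449.21956543, 232.81862819],
       [  0.        ,   0.        ,   1.        ]]), 'k1': -0.08527877989898316, 'world_to_cam': array([[-2.49293611e-04, -9.99543619e-01,  3.02074909e-02,
        -1.42982269e-02],
       [ 9.93935595e-01,  3.07405292e-03,  1.09920807e-01,
        -5.69599833e-01],
       [-1.09963501e-01,  3.00517030e-02,  9.93481215e-01,
        -8.42385448e-01],
       [ 0.00000000e+00,  0.00000000e+00,  0.00000000e+00,
         1.00000000e+00]])}
wrist {'intrinsics': array([[413.93503647,   0.        , 322.42816904],
       [  0.        , 413.93503647, 238.18027928],
       [  0.        ,   0.        ,   1.        ]]), 'k1': -0.0580123334679961, 'world_to_cam': array([[ 4.26608538e-01, -9.04436369e-01, -9.56846138e-05,
        -6.25038015e-01],
       [ 8.62593011e-01,  4.06903480e-01, -3.00604149e-01,
         4.19771171e-02],
       [ 2.71916259e-01,  1.28157760e-01,  9.53748990e-01,
        -3.89529298e-01],
       [ 0.00000000e+00,  0.00000000e+00,  0.00000000e+00,
         1.00000000e+00]])}
```

View pics/top0.png

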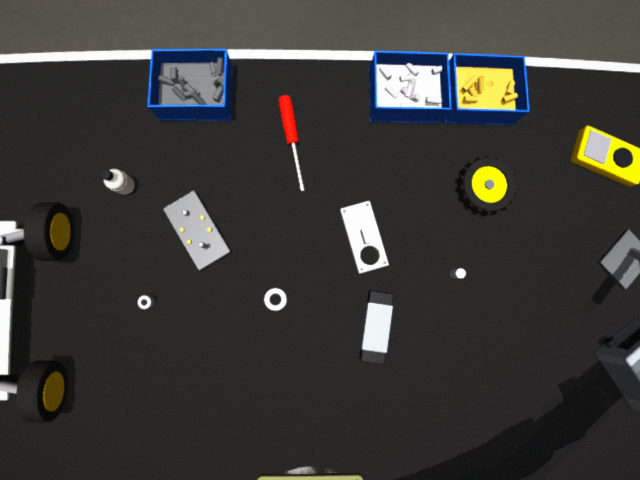

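View pics/side0.png

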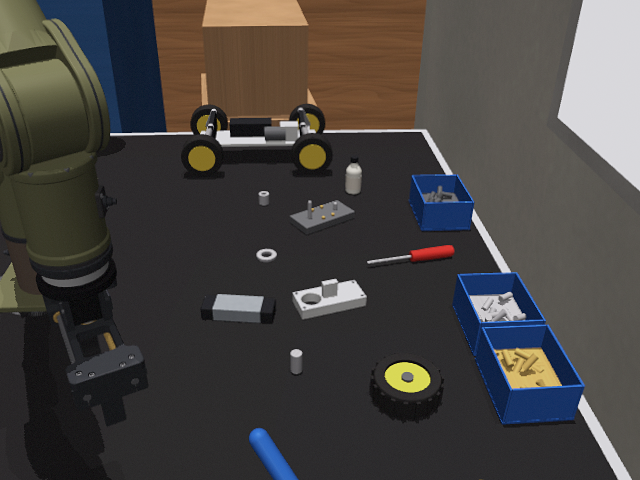

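```bash
cat > h.py <<'E'
from plant import r, viewer
import numpy as np, cv2
from scipy.spatial.transform import Rotation as R
from scipy.optimize import least_squares
def proj(p,P):
    P=np.atleast_2d(P).astype(float); W=p['world_to_cam']
    c=P@W[:3,:3].T+W[:3,3]; c=c*np.array([1,-1,-1])
    return cv2.projectPoints(c,np.zeros(3),np.zeros(3),p['intrinsics'],np.array([p['k1'],0,0,0.]))[0][:,0]
def back(p,uv,z):
    uv=np.atleast_2d(uv).astype(float)
    n=cv2.undistortPoints(uv[:,None],p['intrinsics'],np.array([p['k1'],0,0,0.]))[:,0]
    W=p['world_to_cam'];Rt=W[:3,:3].T
    d=np.c_[n[:,0],-n[:,1],-np.ones(len(n))]@Rt.T; o=-Rt@W[:3,3]
    return o+d*((z-o[2])/d[:,2])[:,None]
def save(im,name,box=None,s=1):
    if box: x,y,w,h=box; im=im[y:y+h,x:x+w]
    im=cv2.resize(im,None,fx=s,fy=s,interpolation=cv2.INTER_CUBIC)
    cv2.imwrite(f'pics/{name}.png',im[:,:,::-1])
def cen(m):
    ys,xs=np.nonzero(m); return np.array([xs.mean(),ys.mean()])
def toT(d,s=None):
    "world vector -> tool axes in cm"
    s=s or r.get_state()
    return R.from_quat(s['eef_rot']).inv().apply(d)*100
E
python3 - <<'E'
from h import *
im=viewer.snapshot('top')
p=viewer.camera_params('top')
for n,z in [('jig',.02),('cover',.022),('sleeve',.028),('washer',.008),('roller',.04),('shaft_foot',.02)]:
    for o in viewer.outline_of('top',n)[:2]:
        m=o['pixels']; c=cen(m); rc=cv2.minAreaRect(np.argwhere(m)[:,::-1].astype(np.float32))
        bx=back(p,cv2.boxPoints(rc),z)
        print(n,round(o['p'],2),o['bbox'],c.round(1),back(p,c,z).round(4)[0],'rect c',bx.mean(0).round(4),np.linalg.norm(np.diff(bx,axis=0),axis=1).round(3),m.sum())
im2=viewer.snapshot('side');ps=viewer.camera_params('side')
for n,z in [('jig',.02),('cover',.022),('sleeve',.014),('roller',.02)]:
    for o in viewer.outline_of('side',n)[:2]:
        m=o['pixels']; c=cen(m); print('side',n,round(o['p'],2),o['bbox'],c.round(1),back(ps,c,z).round(4)[0])
save(im,'t_jig',(90,150,160,180),4*.9)
save(im,'t_cov',(320,180,100,110),5)
save(im2,'s_jig',(240,150,140,100),5)
E
```

```text
jig 0.79 [162.1, 193.0, 66.8, 77.8] [197.  230.3] [0.5753 0.2218 0.02  ] rect c [0.5757 0.2221 0.02  ] [0.075 0.147 0.074] 2682
cover 0.9 [340.6, 201.2, 48.3, 73.8] [362.5 233.6] [ 0.5693 -0.1043  0.022 ] rect c [ 0.5648 -0.106   0.022 ] [0.065 0.135 0.064] 1866
sleeve 0.47 [136.7, 296.4, 16.8, 11.9] [145.8 301.7] [0.4354 0.3158 0.028 ] rect c [0.4349 0.3154 0.028 ] [0.031 0.023 0.031] 179
washer 0.84 [265.4, 288.9, 22.1, 21.5] [274.6 298.2] [0.4427 0.0685 0.008 ] rect c [0.4421 0.0687 0.008 ] [0.037 0.037 0.037] 186
washer 0.7 [166.2, 193.8, 64.1, 75.6] [197.2 230.5] [0.5761 0.2243 0.008 ] rect c [0.5772 0.2251 0.008 ] [0.078 0.15  0.077] 2773
roller 0.66 [278.4, 98.0, 27.9, 94.0] [289.7 129.9] [0.7738 0.0401 0.04  ] rect c [0.7493 0.0354 0.04  ] [0.024 0.194 0.024] 723
roller 0.57 [445.8, 266.1, 18.8, 14.4] [457.2 273.3] [ 0.4904 -0.2865  0.04  ] rect c [ 0.491  -0.2872  0.04  ] [0.03  0.019 0.03 ] 142
shaft_foot 0.65 [168.9, 191.3, 64.7, 80.9] [196.9 230.2] [0.5753 0.2221 0.02  ] rect c [0.5762 0.2223 0.02  ] [0.076 0.148 0.075] 2735
side jig 0.95 [293.2, 202.8, 60.4, 28.3] [322.  216.1] [0.5768 0.2097 0.02  ]
side jig 0.29 [370.6, 352.8, 76.0, 65.2] [406.  385.3] [ 0.6697 -0.3606  0.02  ]
side cover 0.83 [294.9, 278.4, 71.9, 40.7] [329.4 297.8] [ 0.5654 -0.1189  0.022 ]
side sleeve 0.56 [261.4, 192.8, 9.5, 9.8] [263.8 198. ] [0.4375 0.3207 0.014 ]
side roller 0.53 [290.2, 349.9, 15.6, 20.4] [296.6 360.9] [ 0.4937 -0.2917  0.02  ]
```

View pics/t_jig.png

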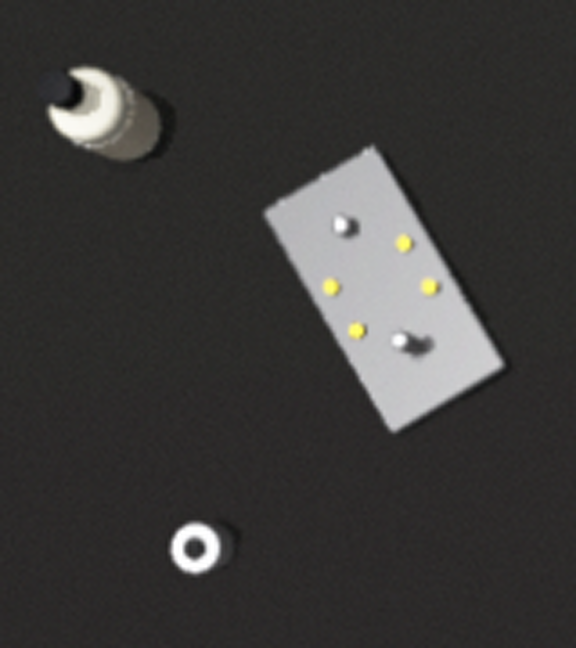

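View pics/s_jig.png

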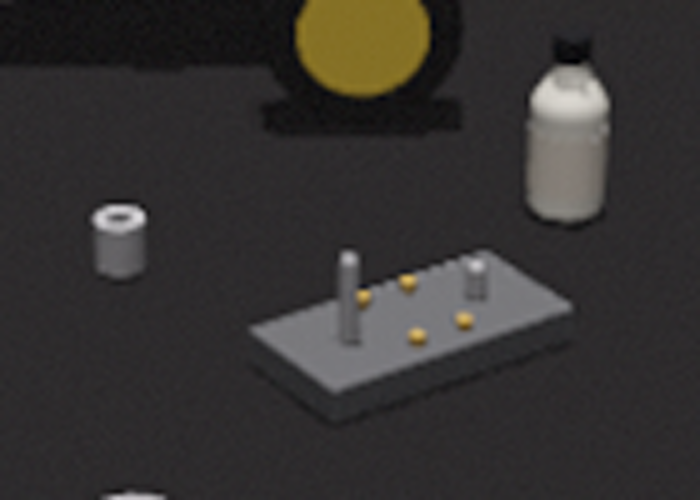

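View pics/t_cov.png

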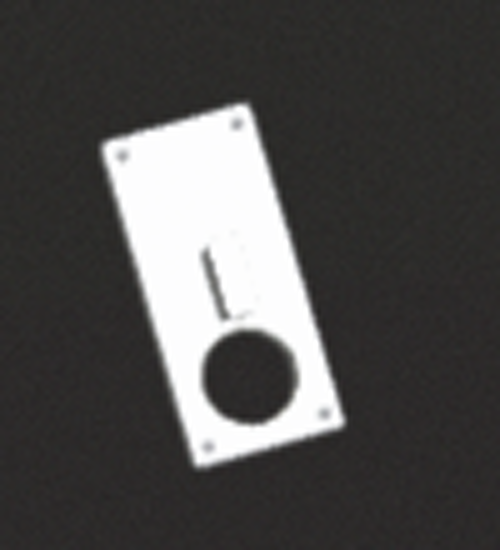

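```bash
cat > fit.py <<'E'
from h import *
pt=viewer.camera_params('top');ps=viewer.camera_params('side')
def tj(u): return np.array(u)/3.6+[90,150]-.36   # resized px -> image px
def sj(u): return np.array(u)/5+[240,150]-.4
def tc(u): return np.array(u)/5+[320,180]-.4
def fit(obs,x0,off=False):
    def f(x):
        c,s=np.cos(x[2]),np.sin(x[2]); e=[]
        for p,P,uv in obs:
            P=np.array(P); w=[x[0]+c*P[0]-s*P[1],x[1]+s*P[0]+c*P[1],P[2]]
            e+=list(proj(p,[w])[0]-uv)
        return e
    o=least_squares(f,x0); return o.x,np.array(o.fun).reshape(-1,2)
top=[((-.038,0,.064),(400,341)),((.038,0,.037),(342,226)),
 ((.072,.036,.02),(265,212)),((.072,-.036,.02),(374,147)),((-.072,-.036,.02),(504,366)),((-.072,.036,.02),(393,433)),
 ((.014,.023,.026),(331,287)),((-.014,.023,.026),(357,331)),((.014,-.023,.026),(404,243)),((-.014,-.023,.026),(430,287))]
sid=[((-.038,0,.063),(349,257)),((.038,0,.037),(477,263)),
 ((.072,.036,.02),(487,250)),((.072,-.036,.02),(573,306)),((-.072,-.036,.02),(333,391)),((-.072,.036,.02),(249,330)),
 ((.014,.023,.026),(407,283)),((-.014,.023,.026),(362,298)),((.014,-.023,.026),(464,320)),((-.014,-.023,.026),(417,336))]
A=[(pt,P,tj(u)) for P,u in top];B=[(ps,P,sj(u)) for P,u in sid]
for n,o in [('top',A),('side',B),('both',A+B)]:
    x,e=fit(o,[.576,.222,.3]); print('jig',n,x.round(4),'rms px',e.std().round(2)); 
    if n!='both': print(e.round(1).tolist())
    c,s=np.cos(x[2]),np.sin(x[2]); print('  shaft',(x[:2]+[-.038*c,-.038*s]).round(4),'pin',(x[:2]+[.038*c,.038*s]).round(4))
print('sleeve top',back(pt,tj((195.5,548)),.028),'side',back(ps,sj((120,217)),.028))
C=[((.066,.03,.022),(101,144)),((.066,-.03,.022),(249,102)),((-.066,-.03,.022),(345,426)),((-.066,.03,.022),(196,468)),((-.038,0,.022),(250,376))]
x,e=fit([(pt,P,tc(u)) for P,u in C],[.567,-.105,.3]);print('cover',x.round(4),e.round(1).tolist())
E
python3 fit.py
```

```text
jig top [0.5762 0.2236 0.5518] rms px 0.34
[[-0.0, -0.1], [-0.3, -0.3], [-0.7, -0.1], [0.3, -0.7], [0.7, 0.1], [-0.2, 0.7], [0.1, 0.1], [-0.0, 0.0], [0.1, 0.2], [0.0, 0.0]]
  shaft [0.5438 0.2037] pin [0.6086 0.2435]
jig side [0.5782 0.2238 0.5538] rms px 0.32
[[0.0, 0.6], [-0.2, 0.6], [-0.3, 0.1], [0.4, 0.3], [0.0, 0.1], [-0.4, -0.2], [0.2, -0.5], [-0.1, -0.4], [0.1, -0.3], [0.1, -0.3]]
  shaft [0.5459 0.2038] pin [0.6105 0.2438]
jig both [0.577  0.2236 0.5524] rms px 0.41
  shaft [0.5446 0.2037] pin [0.6093 0.2435]
sleeve top [[0.43509896 0.31942752 0.028     ]] side [[0.4373845  0.32094553 0.028     ]]
cover [ 0.5639 -0.1076  0.2764] [[0.5, 0.2], [-0.3, 0.6], [-0.4, -0.4], [0.2, -0.4], [0.0, 0.1]]
```

```bash
python3 -m inch '[[0,[20,-15,0],0],[0,[45,-30,0],0],[0,[45,-30,0],0],[0,[45,-30,0],0],[0,[45,-30,0],0],[0,[45,-30,0],0],[0,[45,-30,0],0],[0,[45,-30,0],0],[0,[45,-30,0],0],[0,[45,-30,0],0],[0,[45,-30,0],0],[0,[50,-55,0],-6],[0,[53,-73,3],-6],[0,[53,-73,3],-6],[0,[53,-73,3],-6],[0,[53,-73,3],-6],[0,[53,-73,3],-6],[0,[53,-73,3],-6],[0,[53,-73,3],-6]]' 30; python3 - <<'E'
from h import *
s=r.get_state();print(s['q'].round(2),s['clock'])
print(R.from_quat(s['eef_rot']).as_matrix().round(3), s['tool_pos'])
p=viewer.camera_params('wrist');im=viewer.snapshot('wrist');save(im,'w1')
W=p['world_to_cam'];print(-W[:3,:3].T@W[:3,3])
for o in viewer.outline_of('wrist','sleeve')[:2]: print(o['p'],o['bbox'],cen(o['pixels']))
E
```

```text
clock: 2.65
tool_pos: [0.444, 0.2855, 0.2257]
eef_rot: [0.963, 0.269, 0.0, -0.0]
contact_force: [1.2, -0.5, 0.8]
opening: 0.996
[-0.59  0.6  -0.11  1.89  0.1   0.66 -1.78] 2.65
[[ 0.855  0.518  0.001]
 [ 0.518 -0.855  0.   ]
 [ 0.001  0.    -1.   ]] [0.44404331 0.28547714 0.22574745]
[0.51051597 0.32545765 0.35788076]
0.67 [266.5, 175.7, 35.1, 34.4] [281.52479339 191.19146006]
```

View pics/w1.png

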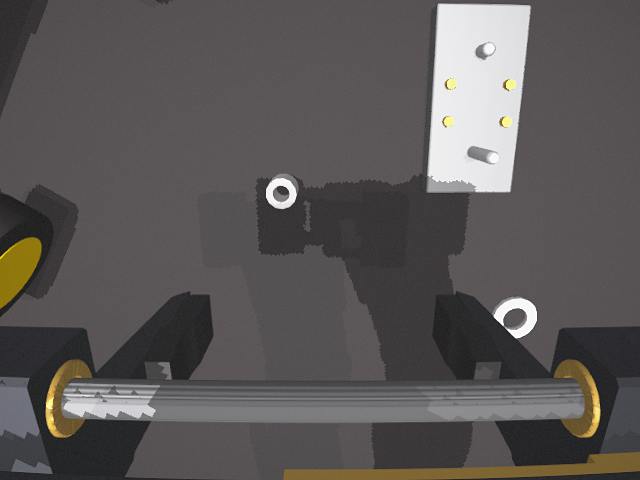

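```bash
python3 -m inch '[[0,[0,0,0],0],[0,[0,0,0],0]]'; python3 - <<'E'
from h import *
s=r.get_state();print(s['tool_pos'],abs(s['qd']).max())
p=viewer.camera_params('wrist');im=viewer.snapshot('wrist')
np.save('p.npy',p,allow_pickle=True)
save(im,'w2a',(250,160,64,64),8); save(im,'w2b',(410,0,130,200),3)
for o in viewer.outline_of('wrist','sleeve')[:1]: 
  print(o['p'],o['bbox'],cen(o['pixels']))
print(proj(p,[[.436,.320,.028],[.5446,.2037,.064],[.6093,.2435,.037]]))
E
```

```text
clock: 2.95
tool_pos: [0.4452, 0.2819, 0.2257]
eef_rot: [0.963, 0.268, -0.0, 0.001]
contact_force: [0.2, 0.2, 1.2]
opening: 0.996
[0.44522411 0.28188356 0.22569226] 0.023513952441207568
0.9 [262.9, 172.5, 30.2, 33.7] [277.05237515 189.36906212]
[[274.73066648 193.1690198 ]
 [487.58815378 157.88473023]
 [483.3120725   48.28237168]]
```

View pics/w2a.png

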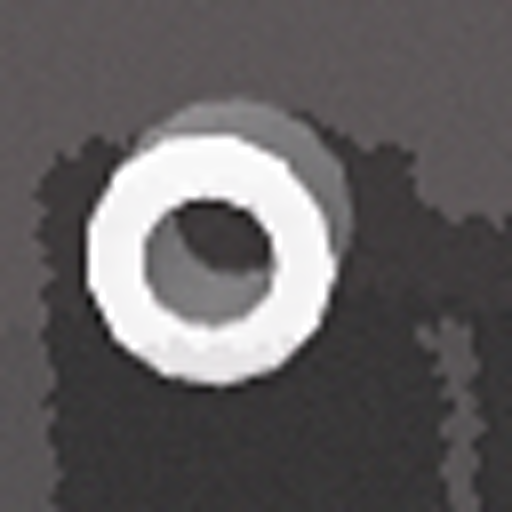

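View pics/w2b.png

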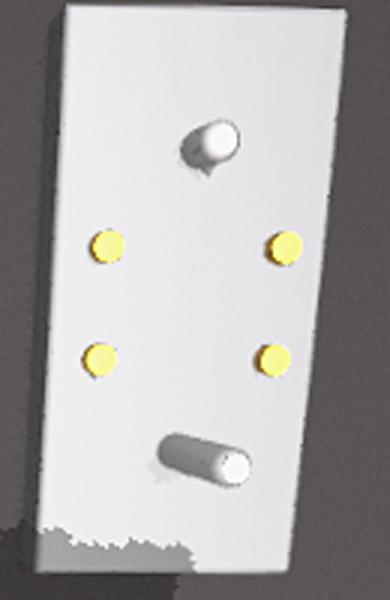

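```bash
cat > w2.py <<'E'
from h import *
from fit import fit
p=np.load('p.npy',allow_pickle=True).item()
f=lambda u: np.array(u)/3+[410,0]-.33
T=[((-.038,0,.064),(234,468)),((.038,0,.037),(220,139)),
 ((.072,.036,.02),(66,6)),((.072,-.036,.02),(346,11)),((-.072,-.036,.02),(288,571)),((-.072,.036,.02),(37,572)),
 ((.014,.023,.026),(108,245)),((-.014,.023,.026),(101,359)),((.014,-.023,.026),(287,247)),((-.014,-.023,.026),(274,359))]
x,e=fit([(p,P,f(u)) for P,u in T],[.576,.222,.5]);print('W jig',x.round(4),e.round(1).tolist())
c,s=np.cos(x[2]),np.sin(x[2]); print('  shaft',(x[:2]+[-.038*c,-.038*s]).round(4))
print('sleeve',back(p,np.array((211,259))/8+[250,160]-.44,.028))
S=r.get_state();print(S['tool_pos'])
E
python3 w2.py | tail -4
```

```text
W jig [0.5782 0.2242 0.5543] [[0.5, 0.3], [0.5, 0.2], [-0.9, -1.4], [0.7, -1.5], [0.4, 0.9], [-1.1, 1.2], [0.0, 0.3], [-0.0, 0.2], [-0.4, 0.0], [0.3, 0.2]]
  shaft [0.5459 0.2042]
sleeve [[0.43738542 0.31965969 0.028     ]]
[0.44552339 0.28144017 0.22577502]
```

```bash
python3 -m inch '[[0,[1.3,-3.7,3],-0.5],[0,[1.3,-3.7,7],-0.5],[0,[1.3,-3.7,11],-0.5],[0,[1.3,-3.7,13],-0.5],[0,[1.3,-3.7,14],-0.5],[0,[1.3,-3.7,14],-0.5],[0,[1.3,-3.7,14],-0.5]]'; cat > to.py <<'E'
import sys
from h import *
s=r.get_state(); t=np.array(eval(sys.argv[1]))
print('pos',s['tool_pos'].round(4),'yaw',np.arctan2(*R.from_quat(s['eef_rot']).as_matrix()[[1,0],0]).round(4),'F',s['contact_force'].round(1),'shift cm',toT(t-s['tool_pos'],s).round(2))
E
python3 to.py '[.4372,.3198,.022]'
```

```text
clock: 3.75
tool_pos: [0.4376, 0.3217, 0.0866]
eef_rot: [0.962, 0.273, 0.001, -0.0]
contact_force: [0.2, -0.8, -0.1]
opening: 1.001
pos [0.4376 0.3217 0.0866] yaw 0.552 F [ 0.2 -0.8 -0.1] shift cm [-0.15  0.14  6.46]
```

```bash
python3 -m inch '[[0,[-0.1,0.1,2],0],[0,[-0.1,0.1,4],0],[0,[-0.1,0.1,5.8],0],[0,[-0.1,0.1,6.4],0],[0,[-0.1,0.1,6.4],0],[0,[-0.1,0.1,6.4],0],[0.3,[-0.1,0.1,6.4],0],[0.5,[-0.1,0.1,6.4],0],[0.6,[-0.1,0.1,6.4],0],[0.8,[-0.1,0.1,6.4],0],[1,[-0.1,0.1,6.4],0],[1,[-0.1,0.1,6.4],0],[1,[-0.1,0.1,6.4],0],[1,[-0.1,0.1,6.4],0]]' 25; python3 to.py '[.4372,.3198,.022]'; python3 - <<'E'
from h import *
save(viewer.snapshot('wrist'),'w3')
E
```

```text
clock: 5.15
tool_pos: [0.4363, 0.3205, 0.0216]
eef_rot: [0.962, 0.273, -0.0, 0.0]
contact_force: [-0.3, -0.2, 0.5]
opening: 0.296
pos [0.4363 0.3205 0.0216] yaw 0.5533 F [-0.3 -0.2  0.5] shift cm [ 0.04  0.11 -0.04]
```

View pics/w3.png

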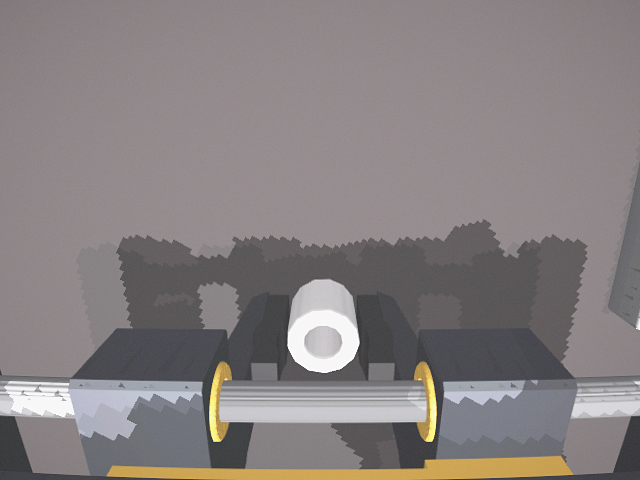

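```bash
python3 - <<'E'
from h import *
s=r.get_state()
p=viewer.camera_params('wrist');im=viewer.snapshot('wrist');save(im,'w3c',(280,270,90,110),5.4)
w=back(p,[[323.3,341.3]],.028)[0];print(w, toT(w-s['tool_pos'],s))
E
```

```text
[0.43714699 0.32001055 0.028     ] [ 0.05055543  0.08411831 -0.63705591]
```

View pics/w3c.png

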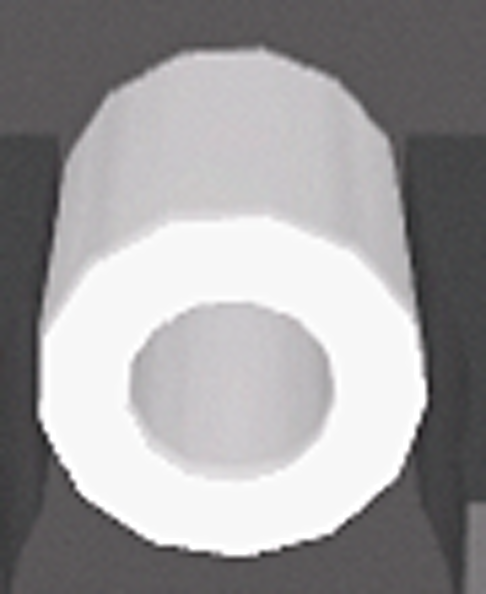

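```bash
python3 -m inch '[[1,[0,0,-3],0],[1,[0,0,-6],0],[1,[0,0,-8],0],[1,[0,0,-8],0],[1,[1,4,-8],0],[1,[2,8,-8],0],[1,[3,12,-8],0],[1,[3.2,14.5,-8],0],[1,[3.2,15.6,-8],0],[1,[3.2,15.6,-8],0],[1,[3.2,15.6,-8],0],[1,[3.2,15.6,-8],0]]'; python3 to.py '[.5451,.2047,.101]'; python3 - <<'E'
from h import *
p=viewer.camera_params('wrist')
im=viewer.snapshot('wrist');save(im,'w4',(200,150,240,240),2.5)
print(proj(p,[[.5459,.2042,.064],[.5459,.2042,.02]]))
im=viewer.snapshot('side');save(im,'s4',(260,130,110,110),5)
E
```

```text
clock: 6.45
tool_pos: [0.5439, 0.207, 0.1015]
eef_rot: [0.961, 0.275, -0.0, -0.001]
contact_force: [1.0, -0.2, -1.2]
opening: 0.28
pos [0.5439 0.207  0.1015] yaw 0.5568 F [ 1.  -0.2 -1.2] shift cm [-0.02  0.26  0.05]
[[328.80327099 289.28327864]
 [327.63990546 255.70107993]]
```

View pics/w4.png

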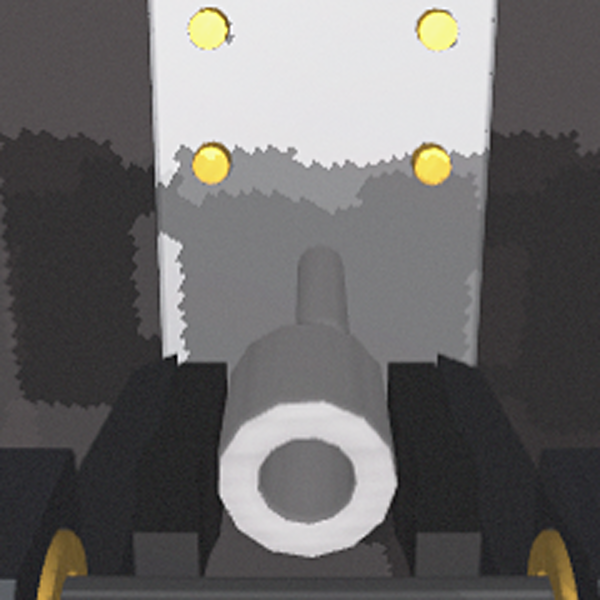

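View pics/s4.png

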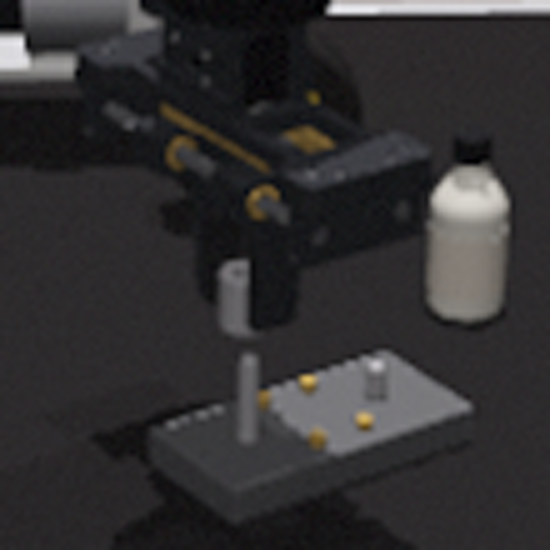

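```bash
python3 -m inch '[[1,[0,0,0],0],[1,[0,0,0],0],[1,[0,0,0],0]]'; python3 to.py '[.5451,.2047,.101]'; python3 - <<'E'
from h import *
s=r.get_state()
p=viewer.camera_params('wrist')
im=viewer.snapshot('wrist');save(im,'w5',(260,240,120,140),5)
t=s['tool_pos']; Rm=R.from_quat(s['eef_rot']).as_matrix()
sl=t+Rm@[.0005,.0008,0]
P=[[sl[0],sl[1],z] for z in [sl[2]+.0064,sl[2]-.0216,.064,.050,.02]]+[[.5459,.2042,z] for z in [.064,.05,.02]]
print((proj(p,P)).round(1)); print(((proj(p,P)-[260,240]+.4)*5).round(0))
E
```

```text
clock: 6.85
tool_pos: [0.5454, 0.2048, 0.1017]
eef_rot: [0.962, 0.273, 0.0, 0.0]
contact_force: [0.3, 0.2, -1.8]
opening: 0.281
pos [0.5454 0.2048 0.1017] yaw 0.5536 F [ 0.3  0.2 -1.8] shift cm [-0.03 -0.01  0.07]
[[323.2 341.4]
 [322.9 304.8]
 [322.8 288.5]
 [322.7 276.4]
 [322.6 255.1]
 [322.8 289.3]
 [322.7 277.1]
 [322.6 255.8]]
[[318. 509.]
 [317. 326.]
 [316. 245.]
 [316. 184.]
 [315.  78.]
 [316. 248.]
 [316. 187.]
 [315.  81.]]
```

View pics/w5.png

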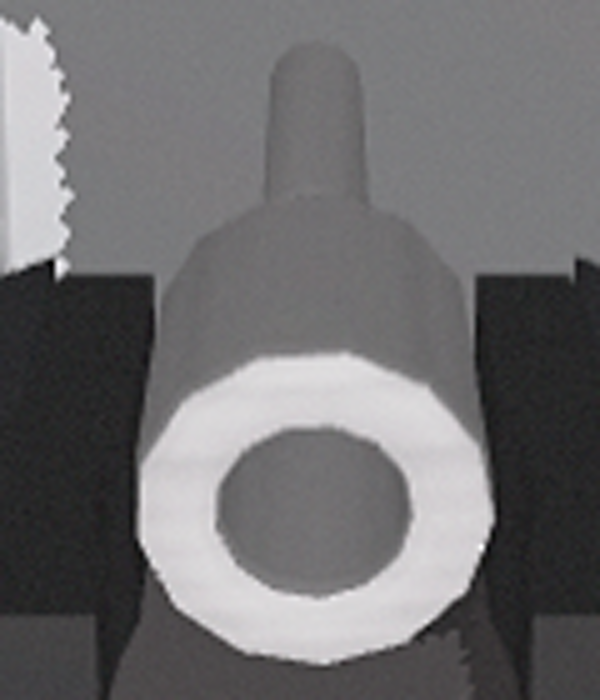

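```bash
python3 -m inch '[[1,[-0.03,0,0.6],0],[1,[-0.03,0,1.2],0],[1,[-0.03,0,1.6],0],[1,[-0.03,0,2],0],[1,[-0.03,0,2.4],0],[1,[-0.03,0,2.8],0],[1,[-0.03,0,2.8],0]]'; python3 to.py '[.5451,.2047,.0416]'; python3 - <<'E'
from h import *
im=viewer.snapshot('wrist');save(im,'w6',(260,240,120,140),4)
im=viewer.snapshot('side');save(im,'s6',(260,130,110,110),5)
E
```

```text
clock: 7.6
tool_pos: [0.5449, 0.2043, 0.0731]
eef_rot: [0.962, 0.273, -0.0, 0.0]
contact_force: [-0.9, -0.8, -0.3]
opening: 0.28
pos [0.5449 0.2043 0.0731] yaw 0.5533 F [-0.9 -0.8 -0.3] shift cm [ 0.04 -0.03  3.15]
```

View pics/w6.png

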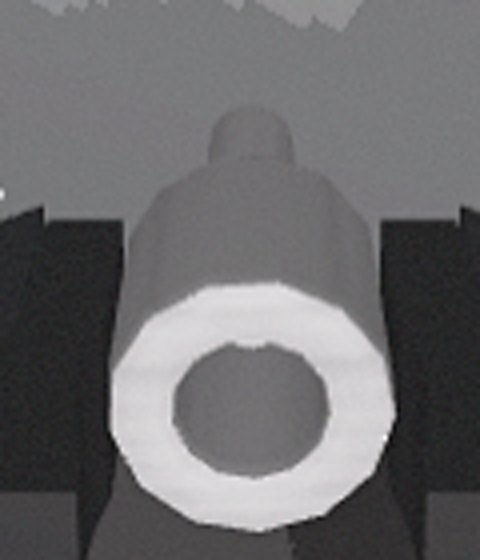

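View pics/s6.png

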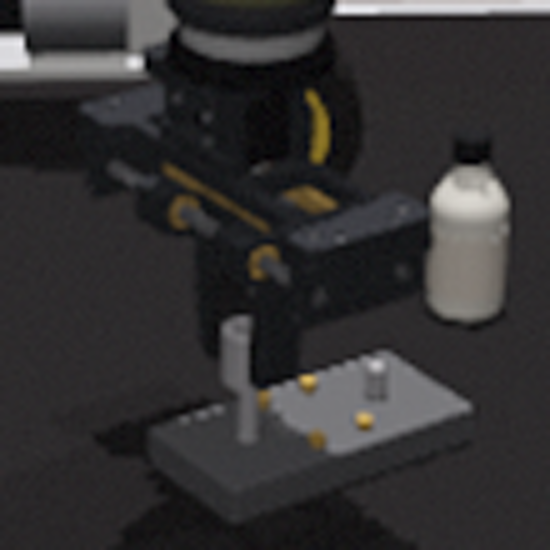

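```bash
python3 -m inch '[[1,[0.02,0,0.5],0],[1,[0.02,0,1.0],0],[1,[0.02,0,1.5],0],[1,[0.02,0,2],0],[1,[0.02,0,2.4],0],[1,[0.02,0,2.8],0],[1,[0.02,0,3.0],0],[1,[0.02,0,3.1],0],[1,[0.02,0,3.1],0]]'; python3 to.py '[.5451,.2047,.0416]'
```

```text
clock: 8.6
tool_pos: [0.5454, 0.2045, 0.0426]
eef_rot: [0.962, 0.273, 0.0, 0.0]
contact_force: [0.4, -0.0, -0.4]
opening: 0.283
pos [0.5454 0.2045 0.0426] yaw 0.5533 F [ 0.4 -0.  -0.4] shift cm [-0.02 -0.03  0.1 ]
```

Nearly down with no force; press a touch further, then open gradually.

```bash
python3 -m inch '[[1,[0,0,0.1],0],[1,[0,0,0.15],0],[1,[0,0,0.15],0]]'; python3 to.py '[.5451,.2047,.0416]'; python3 -m inch '[[0.6,[0,0,0],0],[0.4,[0,0,0],0],[0.2,[0,0,0],0],[0,[0,0,0],0],[0,[0,0,0],0],[0,[0,0,-2],0],[0,[0,0,-6],0],[0,[0,0,-10],0],[0,[0,0,-12],0],[0,[0,0,-12],0]]';python3 - <<'E'
from h import *
im=viewer.snapshot('wrist');save(im,'w7',(240,200,160,180),3)
im=viewer.snapshot('side');save(im,'s7',(260,150,110,90),5)
E
```

```text
clock: 8.9
tool_pos: [0.5456, 0.2046, 0.0416]
eef_rot: [0.962, 0.273, 0.0, 0.0]
contact_force: [-0.2, 0.9, 3.9]
opening: 0.284
pos [0.5456 0.2046 0.0416] yaw 0.5532 F [-0.2  0.9  3.9] shift cm [-0.03 -0.03  0.  ]
clock: 9.9
tool_pos: [0.5474, 0.2053, 0.1643]
eef_rot: [0.962, 0.273, 0.003, -0.0]
contact_force: [0.0, -0.2, -0.8]
opening: 1.002
```

View pics/w7.png

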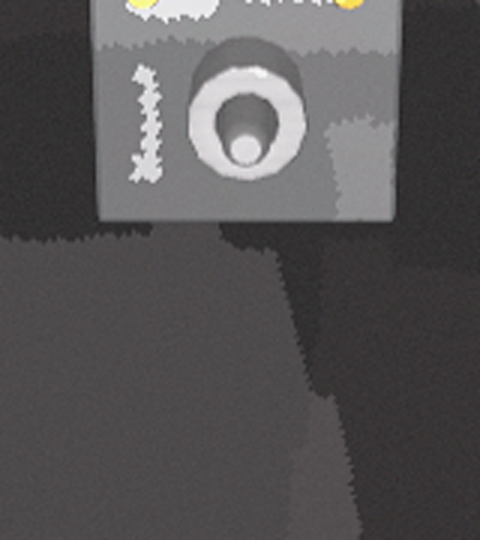

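View pics/s7.png

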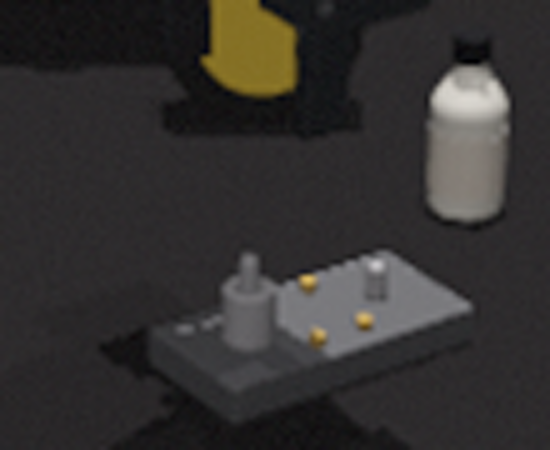

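```bash
python3 -m inch '[[0,[-3,5,-1],0],[0,[-5,10,-1],4],[0,[-8,14,-1],8],[0,[-10,19,-1],12],[0,[-13,24,-1],16],[0,[-15,27.5,-1],16],[0,[-15,27.5,-1],16],[0,[-15,27.5,-1],16],[0,[-15,27.5,-1],16],[0,[-15,27.5,-1],16]]'; python3 to.py '[.5655,-.107,.04]'; python3 - <<'E'
from h import *
p=viewer.camera_params('wrist')
im=viewer.snapshot('wrist');save(im,'w8');np.save('p.npy',p,allow_pickle=True);cv2.imwrite('pics/raw8.png',im[:,:,::-1])
E
```

```text
clock: 11.0
tool_pos: [0.5622, -0.105, 0.1707]
eef_rot: [0.99, 0.139, -0.0, -0.001]
contact_force: [0.7, 0.5, 0.3]
opening: 1.006
pos [ 0.5622 -0.105   0.1707] yaw 0.2782 F [0.7 0.5 0.3] shift cm [ 0.26  0.31 13.07]
```

View pics/w8.png

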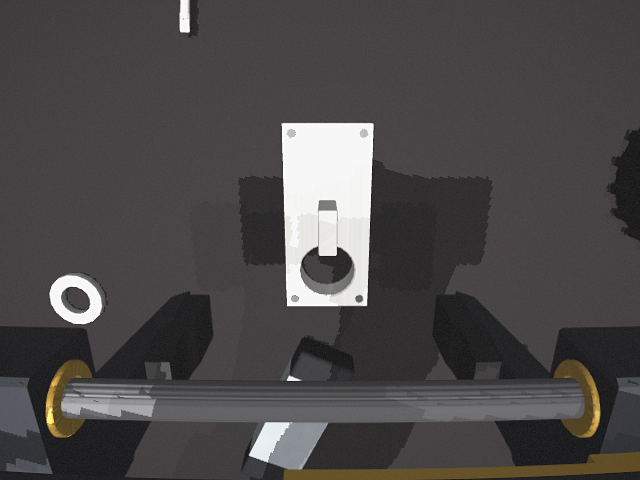

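```bash
python3 - <<'E' | tail -5
from h import *
from fit import fit
p=np.load('p.npy',allow_pickle=True).item()
im=cv2.imread('pics/raw8.png')
save(im[:,:,::-1],'w8c',(300,190,60,75),8)
C=[((.066,.03,.022),(282,123.5)),((.066,-.03,.022),(373.5,124)),((-.066,-.03,.022),(367.3,306)),((-.066,.03,.022),(287.3,306))]
x,e=fit([(p,P,np.array(u)) for P,u in C],[.567,-.105,.3]);print('cover',x.round(4),e.round(1).tolist())
print('rib', back(p,[[319,209],[337,209],[337,255],[319,255]],.053).round(4).tolist(), back(p,[[328,232]],.053))
s=r.get_state();print(s['tool_pos'],toT(np.r_[x[:2],.04]-s['tool_pos'],s))
E
```

```text
sleeve top [[0.43509896 0.31942752 0.028     ]] side [[0.4373845  0.32094553 0.028     ]]
cover [ 0.5639 -0.1076  0.2764] [[0.5, 0.2], [-0.3, 0.6], [-0.4, -0.4], [0.2, -0.4], [0.0, 0.1]]
cover [ 0.5653 -0.1084  0.2796] [[0.2, 0.4], [-0.0, -0.1], [-0.1, -0.2], [-0.0, -0.2]]
rib [[0.5791, -0.0985, 0.053], [0.5822, -0.1092, 0.053], [0.5532, -0.1179, 0.053], [0.55, -0.1068, 0.053]] [[ 0.56639616 -0.10803041  0.053     ]]
[ 0.56235263 -0.10516307  0.17086132] [ 0.20095139  0.41452476 13.08537951]
```

View pics/w8c.png

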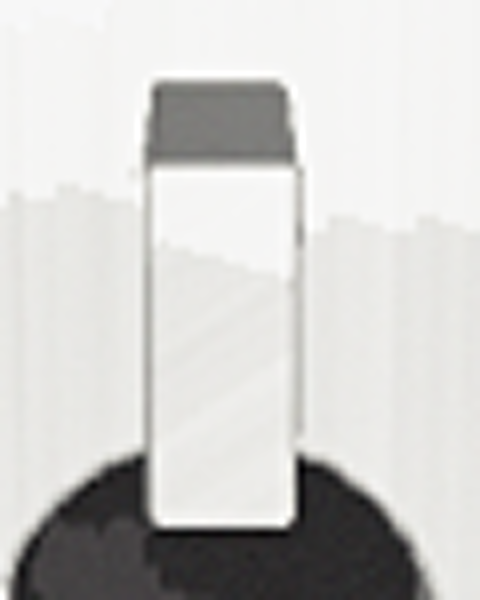

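```bash
python3 -m inch '[[0,[0.2,0.33,3],0],[0,[0.2,0.33,7],0],[0,[0.2,0.33,10],0],[0,[0.2,0.33,12],0],[0,[0.2,0.33,13],0],[0,[0.2,0.33,13],0],[0,[0.2,0.33,13],0],[0,[0.2,0.33,13],0]]'; python3 to.py '[.5655,-.1080,.040]'; python3 -m inch '[[0.4,[0,0,0],0],[0.6,[0,0,0],0],[0.8,[0,0,0],0],[1,[0,0,0],0],[1,[0,0,0],0],[1,[0,0,0],0],[1,[0,0,0],0],[1,[0,0,0],0]]' 50; python3 to.py '[.5655,-.1080,.040]'; python3 - <<'E'
from h import *
p=viewer.camera_params('wrist')
im=viewer.snapshot('wrist');save(im,'w9');np.save('p.npy',p,allow_pickle=True)
E
```

```text
clock: 11.85
tool_pos: [0.5661, -0.1107, 0.0425]
eef_rot: [0.991, 0.137, 0.001, 0.0]
contact_force: [0.2, -0.5, -0.5]
opening: 1.0
pos [ 0.5661 -0.1107  0.0425] yaw 0.2744 F [ 0.2 -0.5 -0.5] shift cm [ 0.02 -0.28  0.25]
clock: 12.65
tool_pos: [0.5651, -0.1109, 0.0412]
eef_rot: [0.991, 0.137, -0.0, 0.0]
contact_force: [0.8, 0.3, 0.7]
opening: 0.297
pos [ 0.5651 -0.1109  0.0412] yaw 0.274 F [0.8 0.3 0.7] shift cm [ 0.12 -0.27  0.12]
```

View pics/w9.png

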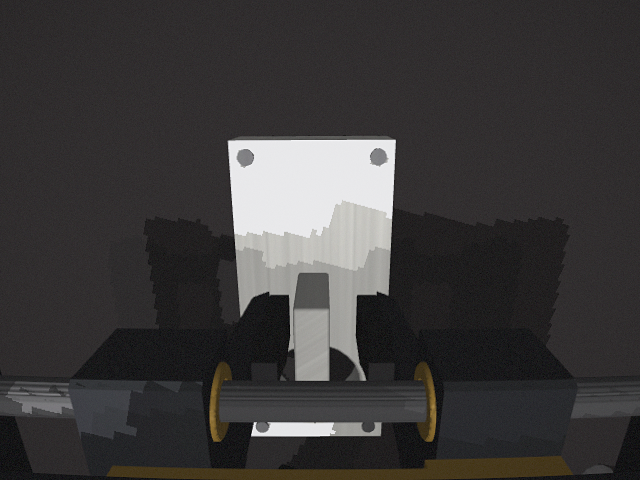

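```bash
python3 -m inch '[[0.75,[0.1,-0.25,0.1],-0.3],[0.75,[0.1,-0.25,0.1],-0.3],[1,[0.1,-0.25,0.1],-0.3],[1,[0.1,-0.25,0.1],-0.3],[1,[0.1,-0.25,0.1],-0.3],[1,[0.1,-0.25,0.1],-0.3],[1,[0.1,-0.25,0.1],-0.3],[1,[0.1,-0.25,0.1],-0.3]]' 50; python3 to.py '[.5655,-.1080,.040]'; python3 - <<'E'
from h import *
p=viewer.camera_params('wrist')
im=viewer.snapshot('wrist');save(im,'w10');np.save('p.npy',p,allow_pickle=True)
E
```

```text
clock: 13.5
tool_pos: [0.5653, -0.108, 0.0402]
eef_rot: [0.99, 0.139, -0.0, -0.0]
contact_force: [-0.1, 1.3, -0.5]
opening: 0.13
pos [ 0.5653 -0.108   0.0402] yaw 0.2794 F [-0.1  1.3 -0.5] shift cm [0.02 0.   0.02]
```

View pics/w10.png

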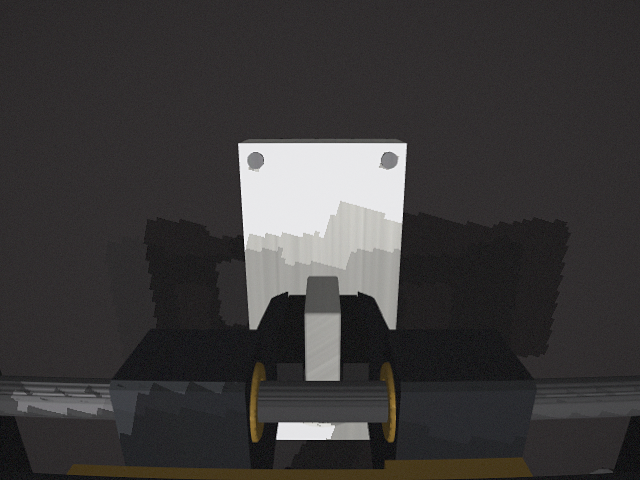

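```bash
python3 - <<'E' | tail -3
from h import *
from fit import fit
s=r.get_state()
p=np.load('p.npy',allow_pickle=True).item()
im=viewer.snapshot('wrist'); save(im,'w10a',(225,130,200,50),4); save(im,'w10b',(225,410,200,50),4)
C=[((.066,.03,.022),(238.5,143.5)),((.066,-.03,.022),(406.5,143.3)),((-.066,-.03,.022),(369,440)),((-.066,.03,.022),(275.8,440))]
x,e=fit([(p,P,np.array(u)) for P,u in C],[.567,-.105,.3]);print('cover',x.round(4),e.round(1).tolist())
print(toT(np.r_[x[:2],.04]-s['tool_pos'],s), s['tool_pos'])
E
```

```text
cover [ 0.5639 -0.1076  0.2764] [[0.5, 0.2], [-0.3, 0.6], [-0.4, -0.4], [0.2, -0.4], [0.0, 0.1]]
cover [ 0.5651 -0.1087  0.2802] [[-0.1, 0.8], [0.0, 1.0], [18.9, -0.2], [-18.9, -0.1]]
[-0.03931641  0.06816362  0.01731635] [ 0.56530773 -0.10798066  0.04017332]
```

View pics/w10a.png

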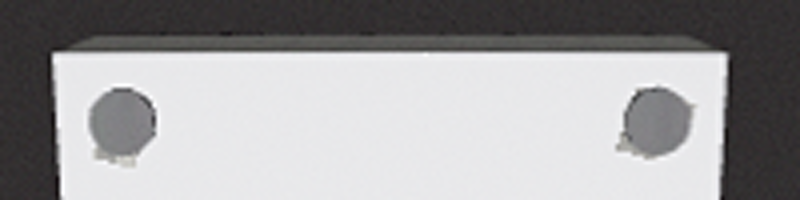

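View pics/w10b.png

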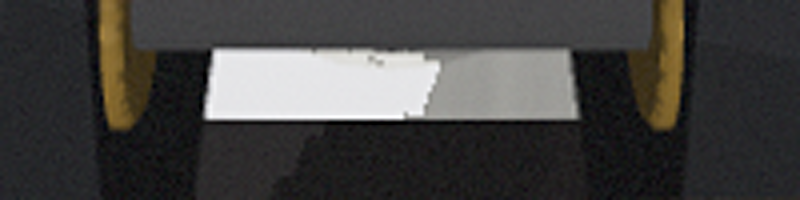

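```bash
python3 -m inch '[[1,[0,0,-1],0],[1,[0,0,-3],0],[1,[0,0,-6],0],[1,[0,0,-9],0],[1,[1,-3,-9],0],[1,[2,-6,-9],-3],[1,[3,-9,-9],-6],[1,[4,-12,-9],-9],[1,[5,-15,-9],-12],[1,[6,-18,-9],-15.7],[1,[7,-21,-9],-15.7],[1,[8,-24,-9],-15.7],[1,[9,-27,-9],-15.7],[1,[9.5,-29,-9],-15.7],[1,[10,-30.5,-9],-15.7],[1,[10.4,-31.6,-9],-15.7],[1,[10.4,-31.6,-9],-15.7],[1,[10.4,-31.6,-9],-15.7],[1,[10.4,-31.6,-9],-15.7],[1,[10.4,-31.6,-9],-15.7]]' 55; python3 to.py '[.5778,.2247,.130]'; python3 -m inch '[[1,[0,0,0],0],[1,[0,0,0],0]]';  python3 to.py '[.5778,.2247,.130]';python3 - <<'E'
from h import *
im=viewer.snapshot('wrist');save(im,'w11')
im=viewer.snapshot('side');save(im,'s11',(240,110,160,130),4)
E
```

```text
clock: 15.6
tool_pos: [0.5785, 0.2225, 0.1301]
eef_rot: [0.962, 0.272, -0.0, 0.001]
contact_force: [-0.6, -0.1, -2.9]
opening: 0.13
pos [0.5785 0.2225 0.1301] yaw 0.5513 F [-0.6 -0.1 -2.9] shift cm [ 0.06 -0.22  0.01]
clock: 15.8
tool_pos: [0.5783, 0.2237, 0.1302]
eef_rot: [0.962, 0.273, -0.0, 0.0]
contact_force: [-0.2, 0.3, -4.7]
opening: 0.136
pos [0.5783 0.2237 0.1302] yaw 0.5526 F [-0.2  0.3 -4.7] shift cm [ 0.   -0.11  0.02]
```

View pics/w11.png

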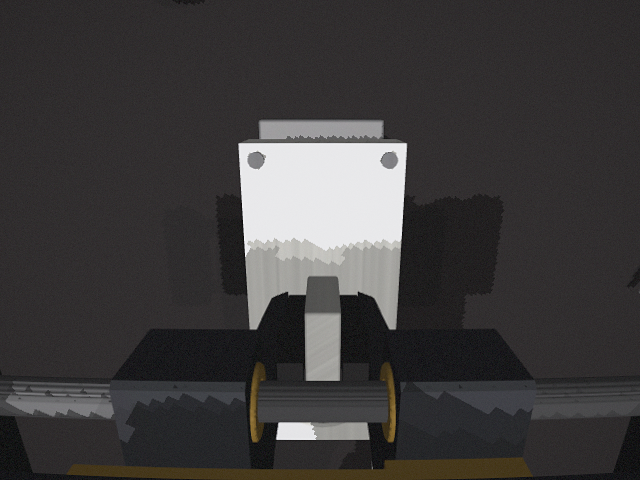

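View pics/s11.png

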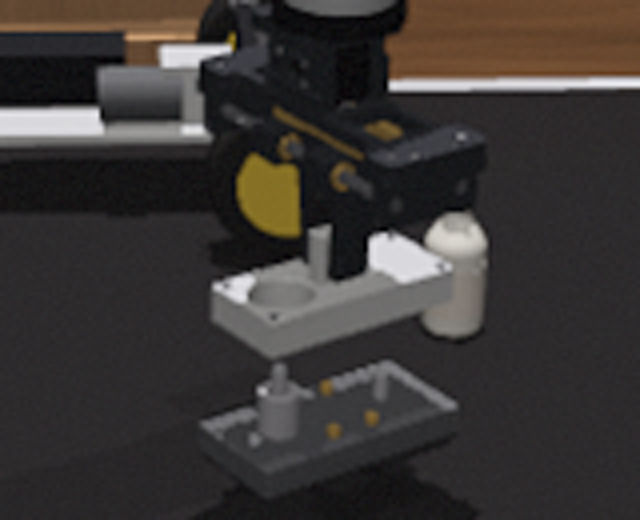

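```bash
python3 -m inch '[[1,[0,-0.1,1],0],[1,[0,-0.1,2],0],[1,[0,-0.1,3],0],[1,[0,-0.1,4],0],[1,[0,-0.1,4.6],0],[1,[0,-0.1,4.6],0],[1,[0,-0.1,4.6],0],[1,[0,-0.1,4.6],0]]' ; python3 to.py '[.5778,.2247,.066]';python3 - <<'E'
from h import *
im=viewer.snapshot('wrist');save(im,'w12')
im=viewer.snapshot('side');save(im,'s12',(240,110,160,130),4)
E
```

```text
clock: 16.7
tool_pos: [0.5781, 0.2252, 0.0846]
eef_rot: [0.962, 0.273, 0.0, -0.0]
contact_force: [-0.2, -0.7, -3.1]
opening: 0.132
pos [0.5781 0.2252 0.0846] yaw 0.5532 F [-0.2 -0.7 -3.1] shift cm [-0.06  0.03  1.86]
```

View pics/w12.png

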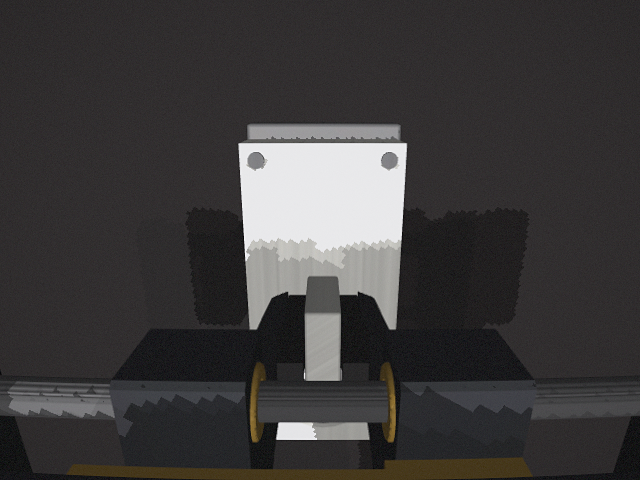

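View pics/s12.png

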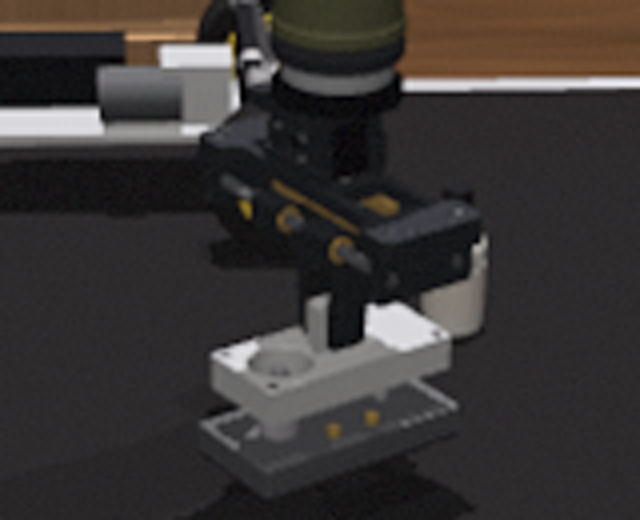

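```bash
python3 -m inch '[[1,[0,0.06,0.3],0],[1,[0,0.06,0.6],0],[1,[0,0.06,0.9],0],[1,[0,0.06,1.2],0],[1,[0,0.06,1.5],0],[1,[0,0.06,1.5],0],[1,[0,0.06,1.5],0]]' ; python3 to.py '[.5778,.2247,.066]'
```

```text
clock: 17.5
tool_pos: [0.578, 0.2245, 0.069]
eef_rot: [0.962, 0.273, -0.0, 0.0]
contact_force: [0.9, 0.5, -2.3]
opening: 0.132
pos [0.578  0.2245 0.069 ] yaw 0.5533 F [ 0.9  0.5 -2.3] shift cm [-0.01 -0.02  0.3 ]
```

```bash
python3 -m inch '[[1,[0,0,0.2],0],[1,[0,0,0.4],0],[1,[0,0,0.5],0],[1,[0,0,0.6],0],[1,[0,0,0.7],0],[1,[0,0,0.8],0],[1,[0,0,0.8],0],[1,[0,0,0.8],0]]' ; python3 to.py '[.5778,.2247,.060]'
```

```text
clock: 18.3
tool_pos: [0.5783, 0.2247, 0.0614]
eef_rot: [0.962, 0.273, 0.0, -0.0]
contact_force: [-0.7, -0.3, 5.0]
opening: 0.133
pos [0.5783 0.2247 0.0614] yaw 0.5533 F [-0.7 -0.3  5. ] shift cm [-0.04 -0.03  0.14]
```

```bash
python3 -m inch '[[1,[0,0,0.1],0],[1,[0,0,0.2],0],[1,[0,0,0.25],0],[1,[0,0,0.25],0],[1,[0,0,0.25],0]]' ; python3 to.py '[.5778,.2247,.060]';python3 - <<'E'
from h import *
im=viewer.snapshot('wrist');save(im,'w13')
im=viewer.snapshot('side');save(im,'s13',(240,110,160,130),4)
E
```

```text
clock: 18.8
tool_pos: [0.5783, 0.2246, 0.0601]
eef_rot: [0.962, 0.273, 0.0, 0.0]
contact_force: [-2.5, -0.8, 13.8]
opening: 0.127
pos [0.5783 0.2246 0.0601] yaw 0.5532 F [-2.5 -0.8 13.8] shift cm [-0.04 -0.03  0.01]
```

View pics/w13.png

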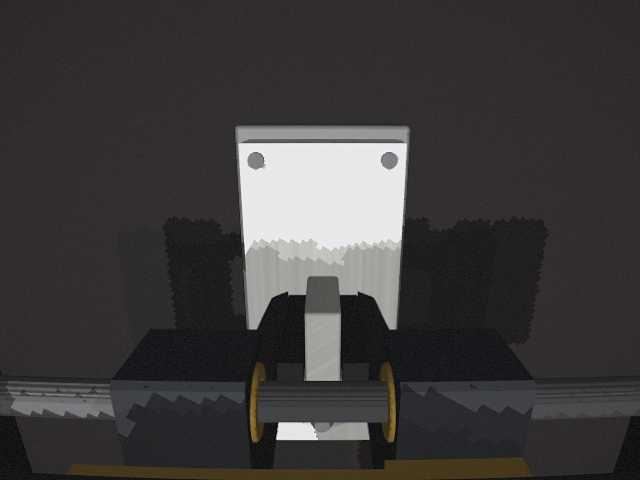

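View pics/s13.png

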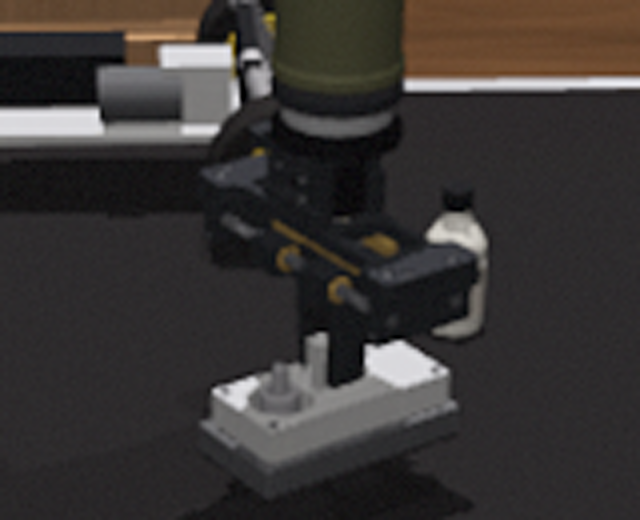

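```bash
python3 -m inch '[[1,[0,0,0.06],0],[1,[0,0,0.06],0],[1,[0,0,0.06],0],[1,[0,0,0.06],0],[1,[0,0,0.06],0]]' ; python3 to.py '[.5778,.2247,.060]'; sed -i 's/x/x/' to.py; python3 to.py '[.5778,.2247,.060]'
```

```text
clock: 19.4
tool_pos: [0.5783, 0.2246, 0.0601]
eef_rot: [0.962, 0.273, 0.001, 0.0]
contact_force: [-3.7, -2.3, 17.7]
opening: 0.133
pos [0.5783 0.2246 0.0601] yaw 0.5531 F [-3.7 -2.3 17.7] shift cm [-0.04 -0.03  0.01]
pos [0.5783 0.2246 0.0601] yaw 0.5531 F [-3.7 -2.3 17.7] shift cm [-0.04 -0.03  0.01]
```

```bash
python3 - <<'E'
from plant import r
print(r.finish_job()); s=r.get_state(); print(s['clock'],s['tool_pos'],s['contact_force'],s['opening'])
E
```

```text
the job is handed in; nothing more can be done
None
the job is handed in; nothing more can be done
```

The job was handed in at 19.4 s of the 54 s allowed; the interface reports no verdict. The sleeve stands on the jig around the shaft, let go, and the cover is on the pin, still held and pressed down.

**Sleeve:** I set it down at the expected height with about 4 N of contact, then opened the fingers and backed off. The side and wrist pictures afterwards show it upright around the shaft. I did not measure its position again.

**Cover:** I gripped it by the rib at 55 N and lowered it with the window over the shaft and sleeve. I had lined it up closely enough that the socket went straight over the pin, so I did not slide it to find the pin. It was about 8 mm down the pin with no side force beyond about 1 N.

**Last checks:**
- **Flush:** the cover's underside works out at z = 0.020 m, level with the jig's top face. When I raised the push from about 14 N to 18 N the height did not change, so it is on a hard stop. I had no direct reading of the lifters.
- **Position:** the tool was within about 0.5 mm of the jig centre I had measured. Cover and jig line up at 0.553 rad.
- **Grip:** the finger opening stayed at about 0.13, and the cover had not moved in the fingers in the wrist view.
- **Side force:** about 4 N showed at the end, so the cover may be touching the pin slightly.

The cameras disagreed by up to 2 mm on where things were, which is within the stated calibration. I worked from the wrist camera, adjusted for the offset I saw with the sleeve centred in the jaws. I kept clear of the other things on the bench but did not measure them again.

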